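# Hang the shaker caddy level

## Task

Hang the metal shaker caddy on the counter hook by one of the five holes in its upper strip, choosing the hole from which it hangs level with both shakers in it, so that it hangs free and still, clear of the counter, when you let go.

Things in the scene. Friction and masses are not known exactly. Their poses are not given: they have to be found in the camera images.
- caddy_mid (a point): Loose bare-metal caddy standing on its tray (12 mm high), 104 (x) x 180 (y, its length) x 170 mm (z, up), at any yaw; symmetric about x = 0. This point: its middle, 85 mm above the underside. Two thin legs at the tray's ends carry an upright strip 4 mm thick in the plane x = 0, full length, z +13 to +77 mm. Empty it weighs about 0.22 kg, centre of mass at y = 0.
- caddy_bar (a point): Middle of the caddy's top edge, axes as caddy_mid, 79 mm above it: a round bar 12 mm in diameter along y, 180 mm long. Grip it across x from above anywhere on its length; fingertips may reach 25 mm below its axis (the holes begin 34 mm below it). To the right a wall shelf overhangs the counter 0.71 m up: do not lift higher than needed there.
- caddy_holes (a point): Centre of the middle one of five round holes, 24 mm in diameter, that go through the strip along x; axes as caddy_mid, 33 mm above it. The holes' centres lie here at y = -64, -32, 0, +32 and +64 mm.
- caddy_shakers (a point): Point half-way between the two equal salt shakers, half-way up them: on the caddy, axes as caddy_mid, at its y = +64, z = -37 mm. Each shaker is 44 mm across, 90 mm tall, at x = -26.5 or +26.5 mm, held fast in the tray, its top 25 mm below the holes' centres. The two together weigh about as much as the empty caddy (about 0.22 kg).
- hook_seat (a point): Hook fixed to the counter: level steel rod, 8 mm in diameter, on a post. This point: on top of the rod, 229 mm up, where the strip should hang. z up, x along the rod from tip to post. Tip at x = -38 mm, its last 8 mm turned up to 5 mm above this point; post (16 mm) at x = +80, no higher than the rod. Foot: slab 10 mm high, 100 mm wide, x -50 to +95 mm.

How it is judged:
By the outcome, as a careful person would: the job done as asked, in the order asked, and still so for the second after the job is handed in, with the robot touching nothing.
It also fails if it takes over 48 s, if anything falls off the work surface, if the arm or the gripper's body presses on something with over 40 N, if the wrist force passes 120 N, or if a joint passes its speed limit or range.

## Robot

A 6-joint arm with a two-finger parallel gripper is mounted at the origin on a cart in front of the work surface, level with it; the furniture and walls round the work are solid. World frame = base frame: x ahead of the robot, y to its left, z up, the work surface at z = 0. Lengths are in mm, angles in rad, forces in N, time in s.
With the tool pointing down it reaches from about 225 to 875 mm from the base axis. Payload 3.4 kg.
Tool frame: the origin (TCP) lies at the very end of the fingers, on their centre line; the grasp point (between the pads) lies ctrl.grasp_offset behind it (ctrl.grasp_offset is the distance from the TCP to the grasp point, in mm); z points along the fingers, y is the line along which they close (so a half turn about z gives the same grasp; the last joint's range is limited). The gripper opens to 85 mm and grips with 20 to 120 N. Pads are 22 mm wide; open, the fingers measure 114 mm over their backs; the gripper's body (76 mm by 85 mm) begins 54 mm behind the grasp point. The pads swing forward as they close: fully open they stand 13 mm farther back than shut.
Start: joints at [-1.446, 0.276, 1.505, -0, 1.361, -0.121], TCP at [139.913, -557.754, 208.428] pointing down, gripper open.
Joint ranges: [-2.89, 2.89], [-0.75, 2.08], [0.22, 2.7], [-1.18, 4.32], [0.11, 2.71], [-2.7, 2.7]. Speed limits (rad/s): [2.57, 2.57, 3.14, 3.14, 3.14, 3.14].

## Interface

Orientations are given as a unit quaternion [w, x, y, z].
In Python, from workcell import ctrl gives the robot as it stands.
- The arm moves only by the shell command python3 -m handwheel 'ROWS' [FORCE]. ROWS is JSON, a list of rows, each a list of 7 numbers: the opening, from -1 (shut) to 1 (fully open), then the shift along the world's x, y, z in units of 50 mm (1.0 is 50 mm), then the turn, a rotation vector about the world's x, y, z in units of 8 degrees (1.0 is 8 degrees). In form: [[hand, x, y, z, rx, ry, rz], ...]. A call has 1 to 5 rows; each row is the pose to reach, as a shift and turn from the pose commanded when the call began; what a row does not reach only later rows make up. A row lasts 1/10 s, in which the tool goes at most 50 mm and 8.59 degrees, less where a joint would pass 70% of its speed; a pose out of reach is approached as far as the arm can. A call with a gripper value outside its range is refused whole. The fingers move at their own pace and stop on an object; FORCE is the grip in N (left out, the last holds). Time passes only in rows, so rows that repeat a pose let the fingers close. It gives the time, the measured TCP pose, the force, the opening and the grip force at its end, in the units of the state.
- ctrl.observe(): the state, without advancing time (a new reading comes with each control period).
- ctrl.snapshot(name): name is "side" or "top" or "wrist"; returns the picture (480x640x3 uint8, red, green, blue); there is no depth.
- ctrl.calibration(name): a dict with "fx", "fy", "cx", "cy" (pixels), "R" (3x3) and "t" (3): a world point X has camera coordinates R X + t. Camera axes: x right, y down, z forward; pixel columns grow to the right and rows downward; lengths in mm; the calibration is good to about 2 mm. A picture is of the moment at which its call begins: read the wrist's pose just before it. calibration takes no time and is no camera call; for the wrist camera it gives the pose at the moment of the call.
- ctrl.sign_off(): hands the job in; it is judged then, once.
The state is a dict: "time": time; "joint_pos": joint angles; "joint_velocities": joint speeds; "effort": joint torques, N m; "ee_pos": TCP position; "tool_rot": TCP orientation; "ft_force": force on the tool from outside, world axes, zero at the start; "wrist_torque": the same for the moment, N m; "finger_gap": finger opening in mm; "gripper_force": force on a finger pad.
Only numpy, scipy, OpenCV 4.12 (cv2) and the standard library are available. Lean on these libraries where they do the work, as an engineer would, in place of code of your own. Each camera call takes 0.05 s, during which the arm holds its last target. There are 200 camera calls.

## Working session

There is one attempt and no reset: what is moved stays moved. The work goes in short steps, Python scripts to look and compute and a shell command to move; the robot and the scene stay as the last step left them, time stands still between calls to the robot, and variables do not carry over. Pictures are saved under pics/ and viewed, at most 10 in all, crops included, and the job is handed in when it is done.

```bash
ls; mkdir -p pics
python3 - <<'E'
from workcell import ctrl
import cv2
s=ctrl.observe();print(s['time'],s['ee_pos'],s['tool_rot'],s['finger_gap'],ctrl.grasp_offset)
for n in("side","top"):
    cv2.imwrite(f"pics/{n}0.png",ctrl.snapshot(n)[:,:,::-1])
    c=ctrl.calibration(n);print(n,c)
E
```

```text
pics
0.0 [ 139.82391609 -557.16149756  207.54429518] [-9.05579440e-04  9.92457668e-01  1.22584493e-01 -1.27610111e-05] 85.49344249735144 18.700000000000003
side {'fx': 616.5479010116528, 'fy': 616.5479010116528, 'cx': 317.9530115855855, 'cy': 226.5109206452132, 'R': array([[-0.99993011,  0.01075938,  0.00490092],
       [ 0.00294792,  0.62832369, -0.77794643],
       [-0.01144959, -0.77787761, -0.62831149]]), 't': array([498.16041561, 212.91307009, 882.36079774])}
top {'fx': 494.09316476319515, 'fy': 494.09316476319515, 'cx': 313.1366332283939, 'cy': 236.33251918959584, 'R': array([[-0.02461068, -0.99950689,  0.01950129],
       [-0.99841758,  0.02358785, -0.05104852],
       [ 0.05056336, -0.02072677, -0.99850576]]), 't': array([ -99.45839776,  525.87993561, 1018.01368207])}
```

View pics/side0.png

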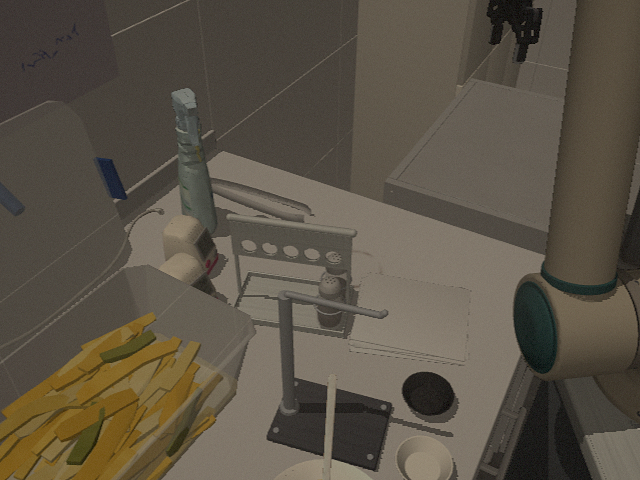

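View pics/top0.png

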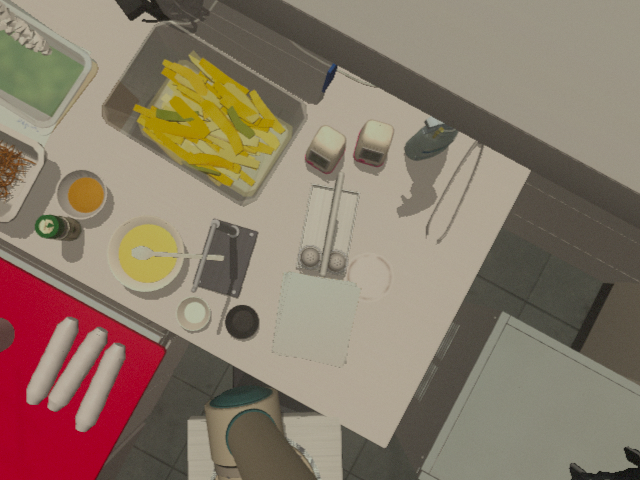

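The side view shows the caddy bar from (230,216) to (353,234), with the shakers at the right end near (330,300). The hook rod runs from its tip at (384,314) to the post at (287,296). In the top view the bar runs from (340,178) to (324,274), with the shakers at (310,257) and (337,262). The rod runs from the post at about (235,228) to the tip near (196,290). I'll enlarge both.

Run:
```python
import cv2
a=cv2.imread("pics/top0.png")[165:305,185:375];cv2.imwrite("pics/tc.png",cv2.resize(a,None,fx=4,fy=4,interpolation=cv2.INTER_CUBIC))
a=cv2.imread("pics/side0.png")[205:345,215:405];cv2.imwrite("pics/sc.png",cv2.convertScaleAbs(cv2.resize(a,None,fx=4,fy=4,interpolation=cv2.INTER_CUBIC),alpha=1.5))
```

```text
(no output)
```

View pics/tc.png

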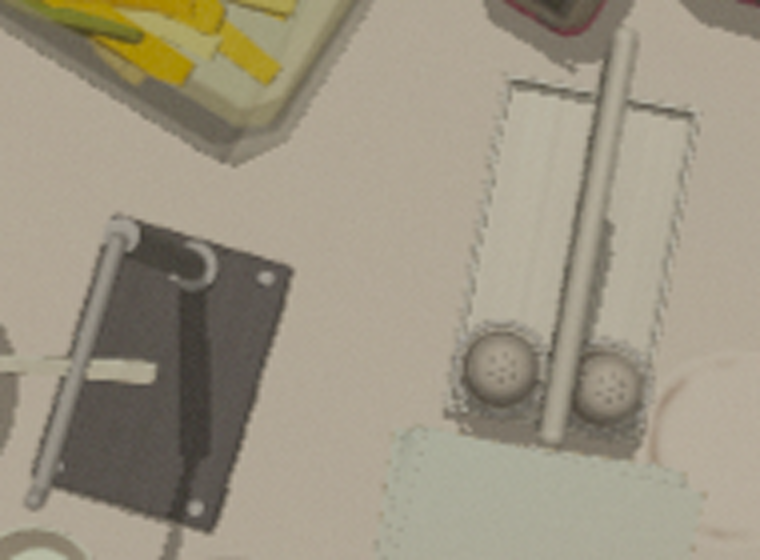

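View pics/sc.png

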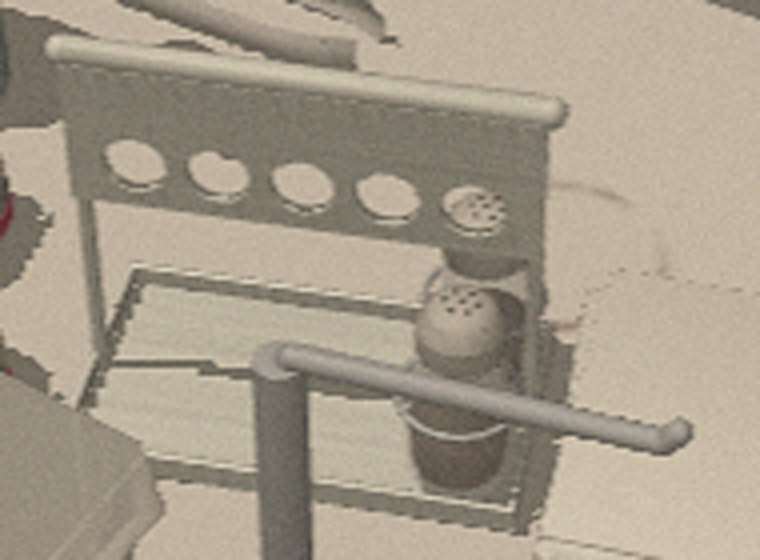

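```bash
cat > h.py <<'E'
import numpy as np
from workcell import ctrl
def ray(n,p):
    c=ctrl.calibration(n);R=np.array(c['R']);t=np.array(c['t'])
    d=R.T@np.array([(p[0]-c['cx'])/c['fx'],(p[1]-c['cy'])/c['fy'],1]);return -R.T@t,d/np.linalg.norm(d)
def onz(n,p,z):
    o,d=ray(n,p);return o+d*(z-o[2])/d[2]
def tri(*a):
    A=0;b=0
    for n,p in a:
        o,d=ray(n,p);P=np.eye(3)-np.outer(d,d);A=A+P;b=b+P@o
    return np.linalg.solve(A,b)
E
python3 - <<'E'
from h import *
np.set_printoptions(precision=1,suppress=True)
T=lambda x,y:(185+x/4-.4,165+y/4-.4)
S=lambda x,y:(215+x/4-.4,205+y/4-.4)
for k,t,s,z in [("barfar",T(626,32),S(52,46),164),("barsh",T(552,440),S(564,110),164),("tip",T(36,497),S(678,434),228),("post",T(122,235),S(272,358),225),
  ("spoon",T(155,372),(333,377),0),("tubcorner",T(235,150),S(160,500),0),("bowlrim",(148,295),(327,462),0),]:
    print(k,tri(("top",t),("side",s)),onz("top",t,z),onz("side",s,z))
for k,p,z in [("jar1",(325,140),70),("bottle",(440,125),200),("ramek",(193,313),50),("black",(242,322),30),("bowl",(148,252),60)]:print(k,onz("top",p,z))
for q in (0,1):print(ray(("top","side")[q],(0,0))[0])
E
```

```text
barfar [ 629.1 -162.1  164.7] [ 629.4 -162.2  164. ] [ 629.  -162.9  164. ]
barsh [ 445.9 -124.   165.1] [ 447.2 -124.2  164. ] [ 444.4 -125.3  164. ]
tip [430.   90.4 228.6] [430.9  90.5 228. ] [429.   89.9 228. ]
post [539.   54.8 222.1] [538.1  54.3 225. ] [539.5  57.6 225. ]
spoon [481.5  64.2  84.7] [483.7  77.8   0. ] [476.8  -0.3   0. ]
tubcorner [582.2  19.1 123.2] [600.2  33.8   0. ] [594.4 -90.    0. ]
bowlrim [454.1 198.7 122. ] [409.3 236.1   0. ] [488.2 130.2   0. ]
jar1 [ 712.6 -139.4   70. ]
bottle [ 702.9 -334.   200. ]
ramek [374.3 131.7  50. ]
black [351.5  37.2  30. ]
bowl [497.7 216.7  60. ]
[ 471.1  -90.7 1045.3]
[507.6 547.2 717.6]
```

```bash
python3 -m handwheel '[[1,0.6,0.7,0.2,0,0,1],[1,1.2,1.4,0.4,0,0,2],[1,1.8,2.1,0.6,0,0,3],[1,2.4,2.8,0.8,0,0,4],[1,3,3.5,1,0,0,5]]'; python3 -m handwheel '[[1,0.6,0.7,0,0,0,1],[1,1.2,1.4,0,0,0,2],[1,1.8,2.1,0,0,0,3],[1,2.4,2.8,0,0,0,4],[1,3,3.5,0,0,0,5]]'
```

```text
time: 0.6
ee_pos: [290.6, -381.0, 258.4]
tool_rot: [-0.0, 0.89, 0.457, 0.0]
ft_force: [0.5, -0.6, 0.1]
finger_gap: 85.9
gripper_force: 0.0
time: 1.1
ee_pos: [440.6, -206.0, 258.2]
tool_rot: [-0.0, 0.679, 0.734, -0.0]
ft_force: [-0.1, 0.2, -0.4]
finger_gap: 85.4
gripper_force: 0.0
```

```bash
python3 -m handwheel '[[1,0.4,0.4,0,0,0,1],[1,0.8,0.8,0,0,0,2],[1,1.2,1.2,0,0,0,3],[1,1.32,1.43,0,0,0,4],[1,1.32,1.43,0,0,0,5]]'; python3 -m handwheel '[[1,0,0,0,0,0,1],[1,0,0,0,0,0,2],[1,0,0,0,0,0,3],[1,0,0,0,0,0,4],[1,0,0,0,0,0,4.3]]'
python3 - <<'E'
from h import *
import cv2
np.set_printoptions(precision=3,suppress=True)
s=ctrl.observe();print(s['time'],s['ee_pos'],s['tool_rot'],s['joint_pos'])
im=ctrl.snapshot("wrist");cv2.imwrite("pics/w1.png",im[:,:,::-1])
E
```

```text
time: 1.6
ee_pos: [506.6, -134.3, 257.7]
tool_rot: [-0.001, 0.386, 0.922, 0.0]
ft_force: [-0.2, -0.8, 0.4]
finger_gap: 85.5
gripper_force: 0.0
time: 2.1
ee_pos: [505.6, -136.1, 257.9]
tool_rot: [-0.001, 0.099, 0.995, 0.0]
ft_force: [0.8, 0.6, 0.3]
finger_gap: 85.5
gripper_force: 0.0
2.1 [ 505.606 -136.087  257.948] [-0.001  0.099  0.995  0.   ] [-0.396  0.174  1.52   0.     1.449 -1.769]
```

View pics/w1.png

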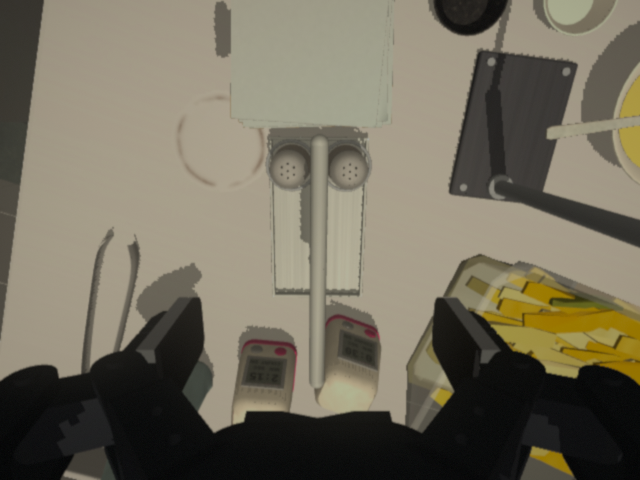

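The wrist view shows the bar from the shaker end at (319,137) to the far end at (316,388), almost vertical in the image, with the shakers at (291,165) and (348,167). I'll convert these points to positions.

Run:
```python
from h import *
np.set_printoptions(precision=1,suppress=True)
a=onz("wrist",(319.5,136.5),164);b=onz("wrist",(316.5,388),164);print(a,b,np.linalg.norm(a-b),(a+b)/2)
d=(a-b)/np.linalg.norm(a-b);print(d,np.degrees(np.arctan2(d[1],d[0])),(a+b)/2+32*d)
h=onz("wrist",(291,165),93);k=onz("wrist",(348,167),93);print("shk",h,k,(h+k)/2)
```

```text
[ 444.6 -122.9  164. ] [ 632.4 -162.7  164. ] 191.9382590360088 [ 538.5 -142.8  164. ]
[-1.   0.2  0. ] 168.0427846986457 [ 507.2 -136.1  164. ]
shk [ 464.7 -151.1   93. ] [ 475.8 -104.1   93. ] [ 470.2 -127.6   93. ]
```

```bash
python3 -m handwheel '[[1,0.03,0,-0.8,0,0,0],[1,0.03,0,-1.5,0,0,0],[1,0.03,0,-2,0,0,0],[1,0.03,0,-2.25,0,0,0],[1,0.03,0,-2.25,0,0,0]]' 80; python3 -m handwheel '[[-1,0,0,0,0,0,0],[-1,0,0,0,0,0,0],[-1,0,0,0,0,0,0],[-1,0,0,0,0,0,0],[-1,0,0,0,0,0,0]]' 80;python3 -m handwheel '[[-1,0,0,0,0,0,0],[-1,0,0,0,0,0,0],[-1,0,0,0,0,0,0],[-1,0,0,0,0,0,0],[-1,0,0,0,0,0,0]]' 80
```

```text
time: 2.65
ee_pos: [506.2, -135.8, 144.2]
tool_rot: [-0.002, 0.101, 0.995, 0.001]
ft_force: [-0.1, 0.3, -0.6]
finger_gap: 85.3
gripper_force: 0.0
time: 3.15
ee_pos: [507.7, -136.3, 146.5]
tool_rot: [0.001, 0.1, 0.995, -0.0]
ft_force: [-0.8, -0.4, -0.1]
finger_gap: 12.2
gripper_force: 0.0
time: 3.65
ee_pos: [508.0, -136.3, 147.1]
tool_rot: [0.001, 0.1, 0.995, -0.0]
ft_force: [-0.6, 0.8, 5.0]
finger_gap: 0.2
gripper_force: 2.8
```

Run:
```python
from h import *
import cv2
s=ctrl.observe();print(s['time'],s['ee_pos'],s['finger_gap'],s['gripper_force'],s['ft_force'])
a=ctrl.snapshot("wrist")[:,:,::-1];b=ctrl.snapshot("side")[130:370,200:500,::-1]
cv2.imwrite("pics/m1.png",np.hstack([cv2.resize(a,(400,300)),cv2.resize(cv2.convertScaleAbs(b,alpha=1.5),(375,300))]))
```

```text
3.65 [ 507.99144161 -136.30594277  147.05648229] 0.2237991194066001 2.806665860116482 [-0.60967489  0.75201539  5.00929672]
```

View pics/m1.png

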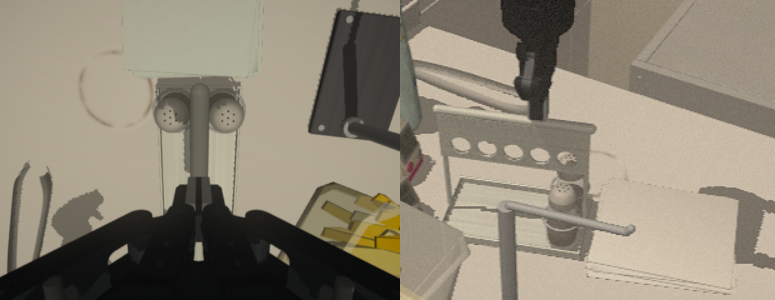

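Run:
```python
from h import *
def pj(n,X):
    c=ctrl.calibration(n);q=c['R']@np.array(X)+c['t'];return c['fx']*q[0]/q[2]+c['cx'],c['fy']*q[1]/q[2]+c['cy']
for z in (147,158,164,170):print(z,pj("side",[508,-136.3,z]),pj("wrist",[508,-136.3,z]))
import cv2
b=ctrl.snapshot("side")[180:270,250:370,::-1];cv2.imwrite("pics/m2.png",cv2.resize(cv2.convertScaleAbs(b,alpha=1.7),None,fx=6,fy=6,interpolation=cv2.INTER_CUBIC))
```

```text
147 (np.float64(310.6460958223726), np.float64(236.49249369413332)) (np.float64(318.2641997125806), np.float64(281.4117354719524))
158 (np.float64(310.6265519673945), np.float64(230.59745143836642)) (np.float64(318.3084157430657), np.float64(291.30575896091875))
164 (np.float64(310.61576222035177), np.float64(227.3429238736942)) (np.float64(318.33496678319557), np.float64(297.24696652338804))
170 (np.float64(310.604879580027), np.float64(224.0603767691973)) (np.float64(318.36347847537684), np.float64(303.6269004309933))
```

View pics/m2.png

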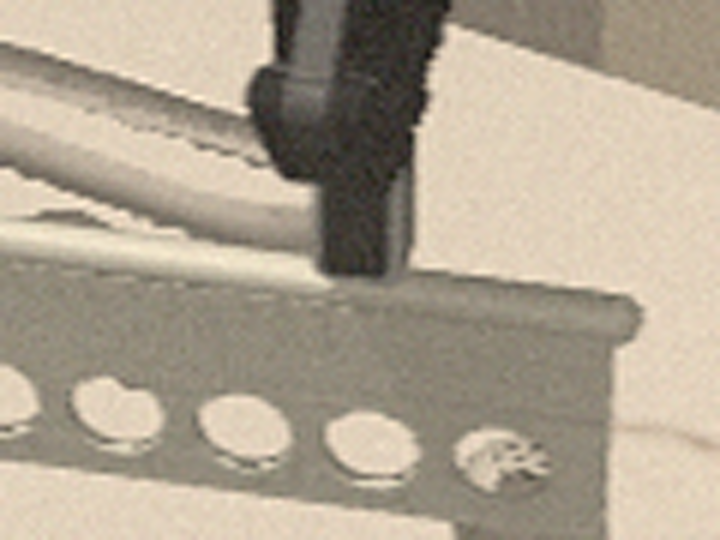

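The enlarged side view shows the shut fingertips at crop (355,275), which is z ≈ 167, resting on top of the bar. The reported TCP height is 147, so the real tips sit about 20 mm higher than reported. The bar has not moved. I'll check this against the open-finger width in w1, then open the gripper.

```bash
python3 -m handwheel '[[1,0,0,0,0,0,0],[1,0,0,0,0,0,0],[1,0,0,0,0,0,0],[1,0,0,0,0,0,0],[1,0,0,0,0,0,0]]';python3 -m handwheel '[[1,0,0,0,0,0,0],[1,0,0,0,0,0,0],[1,0,0,0,0,0,0]]'
python3 - <<'E'
from h import *
s=ctrl.observe();c=ctrl.calibration("wrist");q=c['R']@s['ee_pos']+c['t']
print(c['fx'],q,"depth of tips from w1",c['fx']*85.4/234)
E
```

```text
time: 4.3
ee_pos: [507.3, -136.2, 145.7]
tool_rot: [-0.0, 0.1, 0.995, 0.0]
ft_force: [0.5, 0.2, 0.5]
finger_gap: 72.7
gripper_force: 0.0
time: 4.6
ee_pos: [507.4, -136.2, 145.9]
tool_rot: [-0.0, 0.1, 0.995, 0.0]
ft_force: [-0.3, -0.3, 0.1]
finger_gap: 85.0
gripper_force: 0.0
386.0593773974 [  0.33700452  21.3064305  178.25328847] depth of tips from w1 140.89517448605966
```

```bash
python3 -m handwheel '[[1,0,0,-0.2,0,0,0],[1,0,0,-0.42,0,0,0],[-1,0,0,-0.42,0,0,0],[-1,0,0,-0.42,0,0,0],[-1,0,0,-0.42,0,0,0]]' 80; python3 -m handwheel '[[-1,0,0,0,0,0,0],[-1,0,0,0,0,0,0],[-1,0,0,0,0,0,0],[-1,0,0,0,0,0,0],[-1,0,0,0,0,0,0]]' 80;python3 -m handwheel '[[-1,0,0,0,0,0,0],[-1,0,0,0,0,0,0]]'
python3 - <<'E'
from h import *
import cv2
b=ctrl.snapshot("side")[180:270,250:370,::-1];cv2.imwrite("pics/m3.png",cv2.resize(cv2.convertScaleAbs(b,alpha=1.7),None,fx=6,fy=6,interpolation=cv2.INTER_CUBIC))
E
```

```text
time: 5.1
ee_pos: [507.6, -136.3, 124.9]
tool_rot: [0.0, 0.1, 0.995, 0.0]
ft_force: [-0.4, -0.5, 0.5]
finger_gap: 44.2
gripper_force: 0.0
time: 5.6
ee_pos: [507.8, -136.1, 125.4]
tool_rot: [0.001, 0.101, 0.995, 0.0]
ft_force: [-0.8, 1.2, 4.1]
finger_gap: 9.4
gripper_force: 78.8
time: 5.8
ee_pos: [507.8, -136.1, 125.4]
tool_rot: [0.0, 0.1, 0.995, 0.0]
ft_force: [0.0, 1.1, 5.7]
finger_gap: 9.8
gripper_force: 79.0
```

View pics/m3.png

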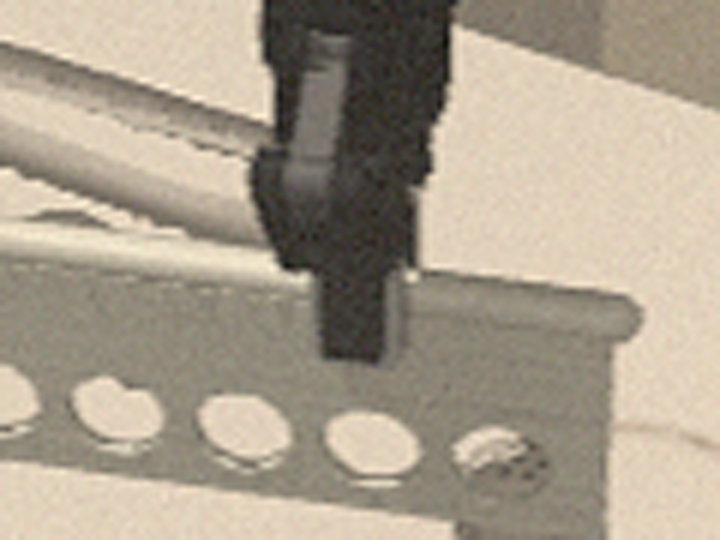

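The tips are now at crop (355,360), about 23 mm below the bar axis. They straddle the strip above the second hole, whose centre is at (372,443), so the grip is sound. Now I'll lift.

```bash
python3 -m handwheel '[[-1,0,0,0.2,0,0,0],[-1,0,0,0.6,0,0,0],[-1,0,0,1.1,0,0,0],[-1,0,0,1.6,0,0,0],[-1,0,0,2,0,0,0]]' 100; python3 -m handwheel '[[-1,-0.1,0,0.2,0,0,-0.3],[-1,-0.4,0,0.3,0,0,-1],[-1,-0.8,0,0.3,0,0,-1.7],[-1,-1.2,0,0.3,0,0,-2.4],[-1,-1.6,0,0.3,0,0,-3.1]]'
python3 - <<'E'
from h import *
p=(250+372/6-.4,180+443/6-.4);print(onz("side",p,118)-[507.8,-136.1,125.4])
E
```

```text
time: 6.35
ee_pos: [506.8, -136.7, 225.5]
tool_rot: [-0.001, 0.1, 0.995, -0.0]
ft_force: [0.7, -0.7, -4.4]
finger_gap: 9.2
gripper_force: 98.4
time: 6.85
ee_pos: [425.6, -136.4, 239.0]
tool_rot: [-0.001, 0.313, 0.95, -0.001]
ft_force: [-1.2, -0.3, -3.9]
finger_gap: 8.8
gripper_force: 98.6
[-1.12042627  3.8766259  -7.4       ]
```

```bash
python3 -m handwheel '[[-1,-0.2,0.3,0,0,0,-1],[-1,-0.4,0.8,0,0,0,-2],[-1,-0.6,1.3,0,0,0,-3],[-1,-0.8,1.9,0,0,0,-4],[-1,-1.0,2.4,0,0,0,-5]]'; python3 -m handwheel '[[-1,0,0.5,0,0,0,-1],[-1,0,1.0,0,0,0,-2],[-1,0,1.5,0,0,0,-3],[-1,0,2,0,0,0,-3.96],[-1,0,2.2,0,0,0,-3.96]]';  python3 -m handwheel '[[-1,0,0.3,0,0,0,0],[-1,0,0.3,0,0,0,0],[-1,0,0.3,0,0,0,0]]'
python3 - <<'E'
from h import *
import cv2
s=ctrl.observe();print(s['ee_pos'],s['tool_rot'])
T=ctrl.snapshot("top");S=ctrl.snapshot("side");cv2.imwrite("pics/t4.png",T[:,:,::-1]);cv2.imwrite("pics/s4.png",S[:,:,::-1])
def pj(n,X):
    c=ctrl.calibration(n);q=c['R']@np.array(X)+c['t'];return np.round([c['fx']*q[0]/q[2]+c['cx'],c['fy']*q[1]/q[2]+c['cy']])
print(pj("side",s['ee_pos']),pj("top",s['ee_pos']))
E
```

```text
time: 7.35
ee_pos: [375.8, -15.4, 239.2]
tool_rot: [-0.001, 0.62, 0.784, -0.001]
ft_force: [0.8, 0.3, -4.2]
finger_gap: 9.2
gripper_force: 99.8
time: 7.85
ee_pos: [376.5, 95.1, 239.3]
tool_rot: [-0.0, 0.808, 0.589, -0.001]
ft_force: [-0.3, -1.4, -4.4]
finger_gap: 8.8
gripper_force: 99.6
time: 8.15
ee_pos: [377.1, 107.8, 239.6]
tool_rot: [0.001, 0.808, 0.589, -0.001]
ft_force: [0.2, 0.0, -5.1]
finger_gap: 9.0
gripper_force: 99.7
[377.07878085 107.76238268 239.56786058] [ 5.66682095e-04  8.08327806e-01  5.88731598e-01 -9.70976244e-04]
[436. 318.] [182. 323.]
```

Run:
```python
import cv2,numpy as np
a=cv2.imread("pics/s4.png")[210:385,270:535];a=cv2.resize(cv2.convertScaleAbs(a,alpha=1.6),None,fx=3,fy=3,interpolation=cv2.INTER_CUBIC)
cv2.imwrite("pics/m4.png",a);print(a.shape)
```

```text
(525, 795, 3)
```

View pics/m4.png

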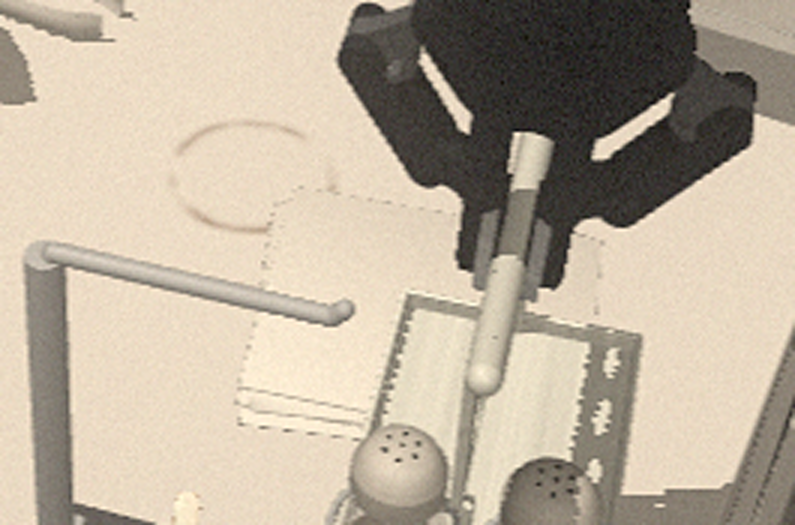

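The view shows the caddy held, with the bar's near end at crop (485,382), which is pixel (431.7,337.3). The hook tip is at (343,310), which is pixel (384,313), lined up to enter the strip. I'll check tilt and lateral alignment numerically.

Run:
```python
from h import *
np.set_printoptions(precision=1,suppress=True)
def pj(n,X):
    c=ctrl.calibration(n);q=c['R']@np.array(X)+c['t'];return np.array([c['fx']*q[0]/q[2]+c['cx'],c['fy']*q[1]/q[2]+c['cy']])
s=ctrl.observe();w,x,y,z=s['tool_rot'];g=2*np.arctan2(y,x)-np.pi/2;print("tool y deg",np.degrees(g))
r=np.array([np.cos(g),np.sin(g),0]);b=np.array([-r[1],r[0],0])
e=np.array(s['ee_pos']);
for L in (60,64):
  for dz in (33,38.6,44): print(L,dz,pj("side",e+L*b+[0,0,dz]),pj("top",e+L*b+[0,0,dz]))
# rod line vs hole lateral
tip=np.array([430,90.4,0]);post=np.array([539,56,0]);u=(post-tip)/np.linalg.norm(post-tip);n=np.array([-u[1],u[0],0])
print("rod deg",np.degrees(np.arctan2(u[1],u[0])),"hole rel tip: along",(e-tip)@u,"lat",((e-tip)@n))
# shaker tops (centre px from crop): z expected = hole-25
for p in ((400,455),(550,490)): print(onz("side",(270+p[0]/3,210+p[1]/3),232.2-25))
print("shk expected",e+32*b+26.5*r,e+32*b-26.5*r)
import cv2
a=cv2.imread("pics/t4.png")[240:380,120:310];cv2.imwrite("pics/t4c.png",cv2.resize(a,None,fx=4,fy=4,interpolation=cv2.INTER_CUBIC))
```

```text
tool y deg -17.972503330531374
60 33 [430.4 338.9] [139.1 314.6]
60 38.6 [431.2 334.9] [137.9 314.9]
60 44 [431.9 331.1] [136.7 315.3]
64 33 [429.7 342.1] [136.6 313.8]
64 38.6 [430.5 338.1] [135.3 314.2]
64 44 [431.2 334.2] [134.1 314.6]
rod deg -17.51550500691442 hole rel tip: along -55.488082970140916 lat 0.6141818208917554
[412.1 138.8 207.2]
[362.9 154.1 207.2]
shk expected [412.4 129.9 239.7] [361.9 146.3 239.7]
```

```bash
python3 -m handwheel '[[-1,0,0,-0.05,0,0,0],[-1,0,-0.01,-0.1,0,0,0],[-1,0.2,-0.07,-0.1,0,0,0],[-1,0.5,-0.17,-0.1,0,0,0],[-1,0.8,-0.26,-0.1,0,0,0]]';python3 -m handwheel '[[-1,0.15,-0.05,0,0,0,0],[-1,0.3,-0.09,0,0,0,0],[-1,0.45,-0.14,0,0,0,0],[-1,0.45,-0.14,0,0,0,0]]'
```

```text
time: 8.75
ee_pos: [419.5, 95.0, 235.1]
tool_rot: [0.001, 0.809, 0.588, 0.001]
ft_force: [0.0, 0.5, -3.5]
finger_gap: 8.9
gripper_force: 99.7
time: 9.15
ee_pos: [441.2, 88.4, 234.8]
tool_rot: [0.0, 0.809, 0.588, 0.0]
ft_force: [0.1, -0.2, -4.5]
finger_gap: 9.3
gripper_force: 100.4
```

```bash
python3 -m handwheel '[[-1,0.12,-0.04,0,0,0,0],[-1,0.25,-0.08,0,0,0,0],[-1,0.37,-0.12,0,0,0,0],[-1,0.46,-0.145,0,0,0,0],[-1,0.46,-0.145,0,0,0,0]]';python3 -m handwheel '[[-1,0,0,-0.04,0,0,0],[-1,0,0,-0.08,0,0,0],[-1,0,0,-0.12,0,0,0],[-1,0,0,-0.12,0,0,0]]'
python3 - <<'E'
from h import *
import cv2
cv2.imwrite("pics/s5.png",ctrl.snapshot("side")[:,:,::-1])
E
```

```text
time: 9.65
ee_pos: [463.8, 81.3, 234.9]
tool_rot: [0.0, 0.809, 0.588, 0.0]
ft_force: [0.2, -0.5, -4.2]
finger_gap: 8.8
gripper_force: 100.0
time: 10.05
ee_pos: [462.4, 81.5, 228.5]
tool_rot: [-0.0, 0.809, 0.588, -0.0]
ft_force: [0.4, 0.7, -3.9]
finger_gap: 9.0
gripper_force: 100.0
```

```bash
python3 -m handwheel '[[-1,0,0,-0.03,0,0,0],[-1,0,0,-0.05,0,0,0],[-1,0,0,-0.05,0,0,0]]';python3 -m handwheel '[[-1,0,0,-0.02,0,0,0],[-1,0,0,-0.04,0,0,0],[-1,0,0,-0.04,0,0,0]]'
```

```text
time: 10.4
ee_pos: [462.8, 81.5, 226.3]
tool_rot: [-0.0, 0.809, 0.588, -0.0]
ft_force: [-0.7, -0.4, -4.9]
finger_gap: 9.3
gripper_force: 100.0
time: 10.7
ee_pos: [463.2, 81.4, 225.1]
tool_rot: [0.0, 0.809, 0.588, 0.0]
ft_force: [-0.8, 0.4, 0.6]
finger_gap: 9.2
gripper_force: 100.6
```

The load moved onto the hook (Fz from −4.9 to +0.6) at the height I expected. I'll look once before releasing.

Run:
```python
from h import *
import cv2
a=ctrl.snapshot("side")[200:420,240:460,::-1];t=ctrl.snapshot("wrist")[:,:,::-1]
a=cv2.resize(cv2.convertScaleAbs(a,alpha=1.7),(500,500),interpolation=cv2.INTER_CUBIC)
t=cv2.resize(t[:,120:440],(300,450))
m=np.zeros((500,800,3),np.uint8);m[:,:500]=a;m[:450,500:]=t;cv2.imwrite("pics/m5.png",m)
```

```text
(no output)
```

View pics/m5.png

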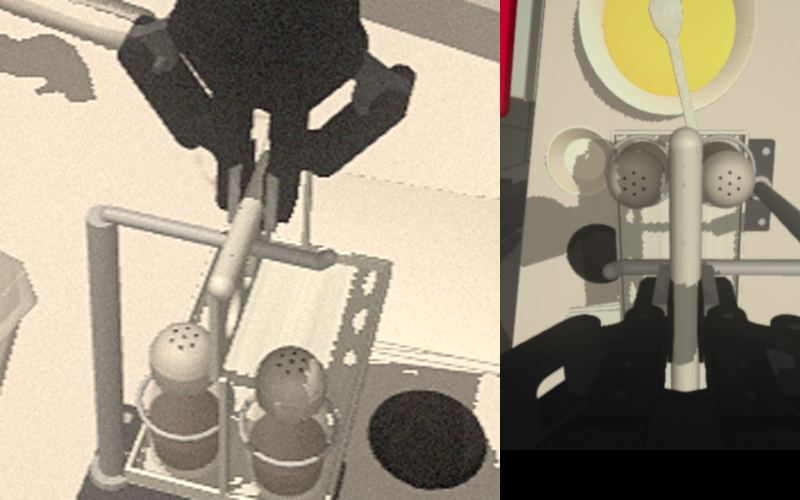

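The side and wrist views show the rod passing through the strip. It comes out on both sides, square to the bar, with the tip at wrist crop (612,268). The tray is clear of the spoon and the foot. I'll open, then retreat straight up.

```bash
python3 -m handwheel '[[-0.8,0,0,0,0,0,0],[-0.7,0,0,0,0,0,0],[-0.6,0,0,0,0,0,0],[-0.5,0,0,0,0,0,0],[-0.3,0,0,0,0,0,0]]' 20; python3 -m handwheel '[[0,0,0,0,0,0,0],[0.3,0,0,0,0,0,0],[0.3,0,0,0,0,0,0],[0.3,0,0,0,0,0,0],[0.3,0,0,0,0,0,0]]'
```

```text
time: 11.3
ee_pos: [463.1, 81.5, 224.4]
tool_rot: [0.0, 0.809, 0.588, 0.0]
ft_force: [-0.7, 0.1, -0.5]
finger_gap: 30.1
gripper_force: 0.0
time: 11.8
ee_pos: [462.9, 81.5, 224.5]
tool_rot: [0.0, 0.809, 0.588, 0.0]
ft_force: [-1.0, -0.5, 0.1]
finger_gap: 55.6
gripper_force: 0.0
```

```bash
python3 -m handwheel '[[0.3,0,0,0.2,0,0,0],[0.3,0,0,0.5,0,0,0],[0.3,0,0,0.9,0,0,0],[0.3,0,0,1.4,0,0,0],[0.3,0,0,1.8,0,0,0]]';python3 -m handwheel '[[0.3,-0.4,0,0.4,0,0,0],[0.3,-0.8,0,0.8,0,0,0],[0.3,-1.2,-0.5,1,0,0,0],[0.3,-1.6,-1,1,0,0,0],[0.3,-2,-1.5,1,0,0,0]]'
python3 - <<'E'
from h import *
import cv2,time
A=[];
for i in range(3): A.append(ctrl.snapshot("side"));B=[ctrl.snapshot("top") for _ in range(6)]
for i in (0,1):
    d=np.abs(cv2.GaussianBlur(A[i],(5,5),0).astype(int)-cv2.GaussianBlur(A[2],(5,5),0)).max(2)[200:420,240:460];print(ctrl.observe()['time'],d.max(),(d>15).sum())
cv2.imwrite("pics/s6.png",A[2][:,:,::-1])
E
```

```text
time: 12.3
ee_pos: [463.3, 81.5, 316.6]
tool_rot: [0.001, 0.809, 0.588, 0.001]
ft_force: [0.8, 0.6, -0.4]
finger_gap: 55.8
gripper_force: 0.0
time: 12.8
ee_pos: [362.3, 5.9, 365.7]
tool_rot: [0.001, 0.809, 0.588, 0.001]
ft_force: [0.3, -0.4, 0.8]
finger_gap: 55.6
gripper_force: 0.0
13.85 38 661
13.85 59 2232
```

I have used all ten views, and the difference images show the caddy still swinging a little. I'll let it settle and follow it by code.

```bash
cat > st.py <<'E'
from h import *
import cv2
A=[]
for i in range(12): A.append(cv2.GaussianBlur(ctrl.snapshot("side"),(5,5),0)[200:420,240:460].astype(int))
print(ctrl.observe()['time'],[int((np.abs(a-A[-1]).max(2)>15).sum()) for a in A[:-1]])
E
for i in 1 2 3 4; do python3 -m handwheel '[[0.3,0,0,0,0,0,0],[0.3,0,0,0,0,0,0],[0.3,0,0,0,0,0,0],[0.3,0,0,0,0,0,0],[0.3,0,0,0,0,0,0]]'|head -1;python3 -m handwheel '[[0.3,0,0,0,0,0,0],[0.3,0,0,0,0,0,0],[0.3,0,0,0,0,0,0],[0.3,0,0,0,0,0,0],[0.3,0,0,0,0,0,0]]'|head -1; python3 st.py; done
```

```text
time: 14.35
time: 14.85
15.45 [440, 241, 32, 9, 0, 5, 22, 33, 31, 21, 4]
time: 15.95
time: 16.45
17.05 [227, 292, 281, 216, 87, 32, 20, 5, 4, 0, 0]
time: 17.55
time: 18.05
18.65 [8, 14, 13, 15, 17, 20, 17, 10, 8, 4, 0]
time: 19.15
time: 19.65
20.25 [6, 6, 0, 1, 0, 1, 1, 1, 0, 1, 0]
```

```bash
for i in 1 2 3; do python3 -m handwheel '[[0.3,0,0,0,0,0,0],[0.3,0,0,0,0,0,0],[0.3,0,0,0,0,0,0],[0.3,0,0,0,0,0,0],[0.3,0,0,0,0,0,0]]'|head -1; done; python3 st.py
python3 - <<'E'
from h import *
import cv2
n=cv2.resize(cv2.convertScaleAbs(ctrl.snapshot("side")[200:420,240:460,::-1],alpha=1.7),(500,500),interpolation=cv2.INTER_CUBIC)
o=cv2.imread("pics/m5.png")[:,:500]
for k,(x0,x1,y0,y1) in {"shL":(150,215,320,390),"shR":(255,330,345,415),"barend":(205,240,250,300),"tip":(290,340,245,275),"hook":(85,150,200,300),"farholes":(335,385,260,370)}.items():
    r=cv2.matchTemplate(n,o[y0:y1,x0:x1],cv2.TM_CCOEFF_NORMED);_,v,_,l=cv2.minMaxLoc(r);print(k,round(v,2),"shift px",(l[0]-x0)/2.27,(l[1]-y0)/2.27)
E
```

```text
time: 20.75
time: 21.25
time: 21.75
22.35 [0, 0, 0, 0, 0, 5, 4, 6, 6, 6, 0]
shL 0.85 shift px -2.202643171806167 -2.643171806167401
shR 0.81 shift px -3.0837004405286343 -0.8810572687224669
barend 0.7 shift px 1.3215859030837005 5.286343612334802
tip 0.75 shift px 51.98237885462555 96.91629955947137
hook 0.99 shift px 0.0 0.0
farholes 0.51 shift px -29.955947136563875 -63.436123348017624
```

```bash
cat > fit.py <<'E'
from h import *
import cv2
from scipy.optimize import differential_evolution as DE
from scipy.ndimage import map_coordinates as MC
IM={}
for n in("side","top"):
    g=cv2.GaussianBlur(cv2.cvtColor(ctrl.snapshot(n),cv2.COLOR_RGB2GRAY),(3,3),0).astype(float)
    IM[n]=(g,ctrl.calibration(n))
cv2.imwrite("pics/sN.png",IM["side"][0]);cv2.imwrite("pics/tN.png",IM["top"][0])
a=np.radians(-17.7);r=np.array([np.cos(a),np.sin(a),0]);b=np.array([-r[1],r[0],0]);Z=np.array([0,0,1.])
seat=np.array([463,81,229.])
def pts(P,n):
    c=IM[n][1];q=P@np.array(c['R']).T+c['t'];return np.stack([c['fx']*q[:,0]/q[:,2]+c['cx'],c['fy']*q[:,1]/q[:,2]+c['cy']],1)
def score(p):
    th,ph,s,dl,dy=p
    R=cv2.Rodrigues(np.radians(th)*r)[0]@cv2.Rodrigues(np.radians(ph)*b)[0]
    tot=0
    for n in IM:
        g=IM[n][0]
        # bar axis: 34 mm above hole top, y -122..+58 of the hole; legs: z -46..-125 below hole... near leg at y=+57
        for P0,P1,h in ((-122,58,6),):
            y=np.linspace(P0,P1,60);X=np.outer(y,b)+34*Z
            W=seat+s*r+dl*b+(X@R.T)
            q=pts(W,n);t=q[-1]-q[0];t/=np.linalg.norm(t);m=np.array([-t[1],t[0]])
            k=np.linalg.norm(pts(W[[30]]+h*r,n)-q[30])
            for sg in(-1,1):
                v=[MC(g,(q+m*sg*(k+o))[:,::-1].T,order=1) for o in(-1.2,1.2)];tot+=np.minimum(abs(v[1]-v[0]),25).mean()
            # end caps
            for i,sg in((0,-1),(-1,1)):
                e=q[i]+sg*t*(dy/1.9);tot+=.3*min(25,abs(MC(g,(e+sg*t*1.5)[::-1,None],order=1)-MC(g,(e-sg*t*1.5)[::-1,None],order=1))[0])
    return -tot
for sd in(1,2):
    o=DE(score,[(-30,30),(-12,12),(-10,10),(-8,8),(0,6)],seed=sd,maxiter=200,popsize=20,tol=1e-6);print(np.round(o.x,1),round(o.fun,1))
x=o.x
for th in(-20,-15,-10,-5,0,5,10,15,20):
    o=DE(lambda p:score([th,*p]),[(-12,12),(-10,10),(-8,8),(0,6)],seed=0,maxiter=40,popsize=12);print(th,round(o.fun,1),np.round(o.x,1))
E
python3 fit.py
```

```text
[27.1 12.  -7.   1.1  2.2] -91.9
[ -5.  -12.    4.5   4.    4.2] -88.2
-20 -78.2 [-8.4  4.1  4.1  0.5]
-15 -81.0 [11.2 -8.9 -7.6  3.2]
-10 -89.8 [ 1.9 -2.7 -2.3  3.7]
-5 -87.9 [10.  -8.5  4.1  4.4]
0 -79.1 [-8.   1.6  2.8  4.3]
5 -79.6 [-5.3  3.5  7.5  6. ]
10 -74.1 [11.6 -3.5 -4.4  0.8]
15 -73.9 [-2.9  6.1  0.2  0.6]
20 -84.5 [ 2.6 -0.8  7.5  2.8][ WARN:0@0.828] global loadsave.cpp:1063 imwrite_ Unsupported depth image for selected encoder is fallbacked to CV_8U.
```

```bash
cat > seg.py <<'E'
from h import *
import cv2
np.set_printoptions(precision=1,suppress=True)
def pj(n,X):
    c=ctrl.calibration(n);q=c['R']@np.array(X)+c['t'];return np.array([c['fx']*q[0]/q[2]+c['cx'],c['fy']*q[1]/q[2]+c['cy']])
a=np.radians(-17.7);r=np.array([np.cos(a),np.sin(a),0]);b=np.array([-r[1],r[0],0]);Z=np.array([0,0,1.]);seat=np.array([463,81,229.])
for n,f in(("side","pics/sN.png"),("top","pics/tN.png")):
    g=cv2.imread(f,0)
    for th in(0,-8,-16):
        R=cv2.Rodrigues(np.radians(th)*r)[0];P=[pj(n,seat+R@(y*b+34*Z)) for y in(-125,61)];L=[pj(n,seat+R@(57*b+z*Z)) for z in(28,-110)]
        print(n,th,"bar",*P,"nearleg",*L)
    l=cv2.createLineSegmentDetector(cv2.LSD_REFINE_ADV).detect(g)[0][:,0]
    lo=np.minimum(*P)-25;hi=np.maximum(*P)+25
    if n=="side": hi[1]+=70
    for s in l:
        m=(s[:2]+s[2:])/2;d=s[2:]-s[:2]
        if np.hypot(*d)>14 and (m>lo).all() and (m<hi).all():print("  ",s,"ang",round(np.degrees(np.arctan2(d[1],d[0]))%180,1))
E
python3 seg.py
```

```text
side 0 bar [379.5 214.6] [337.8 325.8] nearleg [338.7 327. ] [335.6 409.5]
side -8 bar [379.4 206.1] [336.4 334.9] nearleg [337.6 335. ] [339.2 401.7]
side -16 bar [378.8 199.1] [335.4 343.3] nearleg [336.8 342.3] [342.8 392.6]
   [330.5 459.5 333.5 415.7] ang 94.0
   [325.5 413.1 323.2 456.8] ang 93.0
   [375.6 426.9 381.9 401.6] ang 104.0
   [352.6 314.2 336.6 358.5] ang 109.8
   [356.8 305.8 378.2 310. ] ang 11.3
   [368.9 349.9 381.7 361.9] ang 43.1
   [380.6 319.3 354.1 312.8] ang 13.7
   [371.6 259.7 360.1 293.4] ang 108.9
   [555.5 258.4 222.8 150.4] ang 18.0
   [315.2 337.9 327.4 307.8] ang 112.0
   [387.3 211.6 374.4 249.4] ang 108.8
   [409.1 306.8 395.7 354.4] ang 105.7
   [407.4 405.4 399.9 390.4] ang 63.6
   [330.3 406.9 315.7 403. ] ang 14.8
   [335.6 414.5 373.8 426. ] ang 16.7
   [378.2 251.7 372.7 294.5] ang 97.3
   [381.3 365.5 397.2 311.1] ang 106.3
   [331.9 308.6 320.2 338. ] ang 111.7
   [368.9 295.6 373.9 258.1] ang 97.6
   [400.4 392.2 404.6 378.2] ang 106.8
   [373.3 296.3 407.9 305.3] ang 14.6
   [391.9 404.1 385.1 430.8] ang 104.4
   [324.2 385.4 307.9 384.
[... 800 characters left out ...]
 ang 98.1
   [207.2 239.1 199.1 263.9] ang 108.0
   [271.  305.4 275.3 290.2] ang 105.9
   [267.  290.1 159.8 255.5] ang 17.9
   [204.4 259.4 210.4 239.7] ang 106.9
   [156.8 300.9 129.2 293.9] ang 14.2
   [218.7 287.7 269.5 304.1] ang 17.9
   [221.5 269.4 222.4 243.1] ang 91.9
   [179.5 288.3 157.5 299.4] ang 153.2
   [230.5 253.1 223.4 269.5] ang 113.4
   [284.1 262.7 250.7 251.8] ang 18.0
   [248.  252.1 231.8 245.9] ang 20.8
   [180.6 300.5 195.  295.3] ang 160.1
   [182.9 243.7 199.1 231.9] ang 143.9
   [175.5 268.6 154.7 262.1] ang 17.3
   [265.5 297.2 221.8 283.5] ang 17.4
   [255.6 249.6 286.8 259.6] ang 17.8
   [230.7 283.  263.  293.4] ang 17.8
   [155.4 258.8 176.5 265.4] ang 17.6
```

The bar tilts only about 4°. Hanging from a neighbouring hole would tilt it more than 20°, so this is the right hole, and the caddy is still. I'm handing in.

```bash
python3 -c "
from workcell import ctrl
print(ctrl.observe()['time'],ctrl.sign_off())"
```

```text
the job is handed in; nothing more can be done
22.5 None
```

I hung the caddy on the hook by the second hole from the shaker end (y = +32 mm) and handed it in at 22.5 s; it hangs free and still, about 4° off level (shaker end low) by my camera estimate, with the robot clear.

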